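# Assemble the printed lighthouse model on its stand

### The arm

A 6-joint arm with a two-finger parallel gripper is mounted at the origin on the work surface. World frame = base frame: x ahead of the robot, y to its left, z up, the work surface at z = 0. Lengths are in m, angles in rad, forces in N, time in s.
With the tool pointing down it reaches from about 0.2 to 0.875 m from the base axis. Payload 3.4 kg.
Tool frame: the origin (TCP) lies at the very end of the fingers, on their centre line; the grasp point (between the pads) lies 19 mm behind it; z points along the fingers, y is the line along which they close (so a half turn about z gives the same grasp; the last joint's range is limited). The gripper opens to 94 mm and grips with 3 to 60 N. Pads are 16 mm wide; open, the fingers measure 119 mm over their backs; the gripper's body (75 mm by 177 mm) begins 78 mm behind the grasp point.
Start: joints at [-0.121, 0.276, 1.505, -0, 1.361, -0.121], TCP at [0.575, -0, 0.205] pointing down, gripper open.
Joint ranges: [-2.89, 2.89], [-0.75, 2.08], [0.22, 2.7], [-1.18, 4.32], [0.11, 2.71], [-2.7, 2.7]. Speed limits (rad/s): [2.57, 2.57, 3.14, 3.14, 3.14, 3.14].

### API

Orientations are given as a unit quaternion [x, y, z, w].
In Python, from workcell import manip gives the robot as it stands.
- The arm moves only by the tool servo_tool, never from a script. Its argument "rows" is a list of rows, each an object with "translation": the shift along the tool's x, y, z in cm, a list of three; "rotation": the turn, a rotation vector about the tool's x, y, z in degrees, a list of three; "grip": the finger opening in cm, from 0 to 9.4. In form: [{"translation": [dx, dy, dz], "rotation": [wx, wy, wz], "grip": grip}, ...]. A call has exactly 5 rows; each row is the pose to reach, as a shift and turn from the pose commanded when the call began, along the tool's axes at that moment; what a row does not reach only later rows make up. A row lasts 1/8 s, in which the tool goes at most 62.5 mm and 10.7 degrees, less where a joint would pass 70% of its speed; a pose out of reach is approached as far as the arm can. A call with a gripper value outside its range is refused whole. The fingers move at their own pace and stop on an object; "force" is the grip in N (left out, the last holds). Time passes only in rows, so rows that repeat a pose let the fingers close, or fill a call up. It gives the time, the measured TCP pose, the force, the opening and the grip force at its end, in the units of the state.
- manip.get_obs(): the state, without advancing time (a new reading comes with each control period).
- manip.snapshot(name): name is "scene" or "side" or "wrist"; returns the picture (480x640x3 uint8, red, green, blue); there is no depth.
- manip.camera_model(name): a dict with "K" (3x3 intrinsics, pixels), "k1" (the pictures are not rectified: a ray, as slopes to the right and down, at radius r is drawn at 1 + k1 r^2 times it, then the intrinsics apply), "extrinsics" (4x4, takes a point from camera to world coordinates). Camera axes: x right, y down, z forward; pixel columns grow to the right and rows downward; lengths in m; the calibration is good to about 2 mm. A picture is of the moment at which its call begins: read the wrist's pose just before it. camera_model takes no time and is no camera call; for the wrist camera it gives the pose at the moment of the call.
- manip.hand_in(): hands the job in; it is judged then, once.
Trained networks look in the newest picture that a camera, given by its name, has taken for a name from the list of things; names that differ only in an ending like _2 or _b are one class to them, and where a whole thing is asked for, a point or a joint stands for the part that bears it (a point fixed in the world has none). Each returns a list of dicts, best first, with "conf" (0 to 1); they miss things now and then, are a little off and sometimes report something else, mostly with a low value. They report only what shows in the picture. A call takes as long as a camera call. They do not tell look-alikes from the thing itself.
- manip.spot_in(camera, thing): "xyz" ([x, y, z] in m, in world coordinates, good to about 4 mm: the middle of the surface that is visible of it).
- manip.regions_of(camera, thing): "mask" (480x640 bool, what is visible of it).
- manip.tip_of(camera, thing): "xyz" ([x, y, z] in m, in world coordinates, good to about 4 mm: a listed point, or the origin of a listed thing).
The state is a dict: "t": time; "joints": joint angles; "joint_vel": joint speeds; "tau": joint torques, N m; "position": TCP position; "tool_rot": TCP orientation; "wrist_force": force on the tool from outside, world axes, zero at the start; "ft_torque": the same for the moment, N m; "width": opening from 0.0 (shut) to 1.0 (fully open); "grasp_force": force on a finger pad.
Only numpy, scipy, OpenCV 4.12 (cv2) and the standard library are available. Lean on these libraries where they do the work, as an engineer would, in place of code of your own. Each camera call takes 0.05 s, during which the arm holds its last target. There are 200 camera calls.

### The job

Assemble the printed lighthouse model on the round dark-wood stand, one piece at a time from the bottom up: the grey foot on the stand, the white drum on the foot, the red drum on the white one, and the yellow lantern on top, each upright and fully seated over the peg below it. The blue drum is a misprint: leave it and the mouse, glue stick, spool and jar as they are.

Things in the scene. Friction and masses are not known exactly. Their poses are not given: they have to be found in the camera images.
- stand_top (a point): Fixed round dark-wood display stand, 100 mm across and 20 mm high, with a brass tapered peg (32 mm across at its base, 22 mm at its tip, 10 mm high) in the middle of its top. The point is the centre of the flat top, at the foot of the peg, 20 mm above the desk; z up.
- foot_mid (a point): Grey foot of the lighthouse with moulded stones, loose: an upright cylinder 64 mm across and 36 mm high, a tapered peg on top (32 mm across at its base, 22 mm at its tip, 10 mm high, not counted in the height) and a round socket in the underside (35 mm across, 12 mm deep). The point is on its axis 18 mm above its underside; z is its axis, up. About 90 g. Its shoulder (where the next part rests) is 18 mm above the point.
- white_drum_mid (a point): White tower drum with small black windows, loose: an upright cylinder 56 mm across and 48 mm high, a tapered peg on top (32 mm across at its base, 22 mm at its tip, 10 mm high, not counted in the height) and a round socket in the underside (35 mm across, 12 mm deep). The point is on its axis 24 mm above its underside and 24 mm below its shoulder; z is its axis, up. About 80 g.
- red_drum_mid (a point): Red tower drum, the same shape and size as the white one (56 mm across, 48 mm high plus the 10 mm peg, same socket), loose. The point is on its axis 24 mm above its underside and 24 mm below its shoulder; z up. About 80 g.
- lantern_mid (a point): Yellow lantern room with black bars and a black conical roof, loose: an upright cylinder 44 mm across and 40 mm high with a round socket in the underside (35 mm across, 12 mm deep), and on it the roof, 32 mm across at its foot, 20 mm high and tapering; 60 mm high in all, no peg. The point is on its axis 30 mm above its underside, that is 10 mm below the top of the yellow room; z up. About 50 g.
- blue_drum_mid (a point): Blue drum, a misprint not to be used: same shape and size as the white one, loose. The point is on its axis 24 mm above its underside; z up.
- mouse: Black computer mouse, loose, 100 x 58 mm, 33 mm high, long along its x. Origin at the centre of its underside. Not to be disturbed.
- glue: Upright glue stick, white with a blue band and orange cap, loose, 31 mm across, 90 mm high. Origin at the centre of its underside. Not to be disturbed.
- spool: Small spool of green filament lying flat, black flanges, loose, 90 mm across, 48 mm high. Origin at the centre of its underside. Not to be disturbed.
- jar: Amber glass jar with a green lid, loose, 52 mm across, 58 mm high. Origin at the centre of its underside. Not to be disturbed.
Things that resemble listed ones, but are neither listed nor needed, are in the scene too. Several things look just like the part that bears red_drum_mid: the one meant starts farthest to the robot's right.

How it is judged:
On the way, in this order (a step that is already met when the one before it is completed fails the run):
1. the grey foot sits on the stand (horizontal distance between foot_mid and stand_top below 0.006 m and z of foot_mid in the frame of stand_top between 0.014 and 0.022 m and angle between foot_mid's own z axis and vertical below 0.08 rad), for 0.2 s.
2. the white drum sits on the grey foot (horizontal distance between white_drum_mid and foot_mid below 0.006 m and z of white_drum_mid in the frame of foot_mid between 0.038 and 0.046 m and angle between white_drum_mid's own z axis and vertical below 0.08 rad), for 0.2 s.
3. the red drum sits on the white drum (horizontal distance between red_drum_mid and white_drum_mid below 0.006 m and z of red_drum_mid in the frame of white_drum_mid between 0.044 and 0.052 m and angle between red_drum_mid's own z axis and vertical below 0.08 rad), for 0.2 s.
4. the yellow lantern sits on the red drum (horizontal distance between lantern_mid and red_drum_mid below 0.006 m and z of lantern_mid in the frame of red_drum_mid between 0.05 and 0.058 m and angle between lantern_mid's own z axis and vertical below 0.08 rad), for 0.2 s.
At the end, for the whole second after the job is handed in: Foot on the stand, white drum on the foot, red drum on the white drum, lantern on the red drum: each centred on the one below within 6 mm, at its seated height within 4 mm, upright within 0.08 rad, released and at rest (all of step 1 and all of step 2 and all of step 3 and all of step 4 and linear speed of each of foot, white_drum, red_drum, lantern below 0.02 m/s and angular speed of each of foot, white_drum, red_drum, lantern below 0.2 rad/s); the robot touches nothing.
It fails at once if the blue drum is pushed, lifted or knocked over (more than 20 mm or 0.4 rad) (distance of blue_drum_mid from where it was at the start of the episode above 0.02 m or angle between blue_drum_mid's own z axis and vertical above 0.4 rad).
It fails at once if the mouse is pushed, lifted or knocked over (more than 20 mm or 0.4 rad) (distance of mouse from where it was at the start of the episode above 0.02 m or angle between mouse's own z axis and vertical above 0.4 rad).
It fails at once if the glue stick is pushed, lifted or knocked over (more than 20 mm or 0.4 rad) (distance of glue from where it was at the start of the episode above 0.02 m or angle between glue's own z axis and vertical above 0.4 rad).
It fails at once if the small spool is pushed, lifted or knocked over (more than 20 mm or 0.4 rad) (distance of spool from where it was at the start of the episode above 0.02 m or angle between spool's own z axis and vertical above 0.4 rad).
It fails at once if the jar is pushed, lifted or knocked over (more than 20 mm or 0.4 rad) (distance of jar from where it was at the start of the episode above 0.02 m or angle between jar's own z axis and vertical above 0.4 rad).
It also fails if it takes over 128 s, if anything falls off the work surface, if the arm or the gripper's body presses on something with over 40 N, if the wrist force passes 120 N, or if a joint passes its speed limit or range.

## Working session

There is one attempt and no reset: what is moved stays moved. The work goes in short steps, Python scripts to look and compute and a tool call to move; the robot and the scene stay as the last step left them, time stands still between calls to the robot, and variables do not carry over. Pictures are saved under pics/ and viewed, at most 16 in all, crops included, and the job is handed in when it is done.

Besides the shell and the picture viewer there is one more tool, called after "Request:" by a JSON object that holds its "name" and its "arguments", one argument or row to a line. servo_tool: Moves the arm, as the interface text tells. Its arguments: {"type":"object","properties":{"rows":{"type":"array","items":{"type":"object","properties":{"translation":{"type":"array","items":{"type":"number"}},"rotation":{"type":"array","items":{"type":"number"}},"grip":{"type":"number"}}}},"force":{"type":"number"}},"required":["rows"]}

```bash
mkdir -p pics
cat > h.py <<'E'
from workcell import manip
import numpy as np, cv2
def snap(c,n):
    im=manip.snapshot(c); cv2.imwrite(f'pics/{n}.png',im[:,:,::-1]); return im
E
python3 - <<'E'
from h import *
o=manip.get_obs(); print(o['t'],o['position'],o['tool_rot'])
ims=[snap(c,c+'0') for c in('scene','side')]
for c in('scene','side'):
    m=manip.camera_model(c); print(c,m['K'].tolist() if hasattr(m['K'],'tolist') else m['K'],m['k1'],np.round(m['extrinsics'],3).tolist())
    for t in ['stand_top','foot_mid','white_drum_mid','red_drum_mid','lantern_mid','blue_drum_mid','mouse','glue','spool','jar']:
        print(t,[(np.round(d['xyz'],3).tolist(),round(d['conf'],2)) for d in manip.tip_of(c,t)])
E
```

```text
0.0 [5.74445789e-01 5.69477076e-05 2.04614555e-01] [ 7.07101776e-01  7.07111223e-01 -5.59327883e-04 -6.95913411e-04]
scene [[472.85255543857653, 0.0, 323.15585377138825], [0.0, 472.85255543857653, 234.1222449748896], [0.0, 0.0, 1.0]] -0.08068066858130686 [[-0.576, 0.637, -0.513, 1.128], [0.817, 0.459, -0.348, 0.467], [0.014, -0.62, -0.785, 1.026], [0.0, 0.0, 0.0, 1.0]]
stand_top [([0.525, -0.42, 0.015], 0.67), ([0.66, 0.09, -0.001], 0.25), ([0.367, -0.271, 0.004], 0.2)]
foot_mid [([0.472, -0.077, 0.021], 0.73)]
white_drum_mid [([0.619, 0.289, 0.023], 0.65), ([0.375, 0.256, 0.026], 0.56)]
red_drum_mid [([0.508, 0.415, 0.022], 0.94), ([0.538, 0.514, 0.022], 0.73), ([0.433, 0.538, 0.025], 0.66), ([0.368, -0.272, 0.004], 0.34)]
lantern_mid [([0.643, -0.081, 0.03], 0.68)]
blue_drum_mid [([0.619, 0.287, 0.022], 0.87)]
mouse [([0.364, -0.27, 0.001], 0.72)]
glue [([0.469, -0.077, 0.02], 0.69), ([0.441, 0.092, -0.001], 0.64)]
spool [([0.585, -0.284, 0.002], 0.92), ([0.507, 0.413, 0.022], 0.69)]
jar [([0.659, 0.088, 0.0], 0.59)]
side [[551.3054385507128, 0.0, 316.9253504487526], [0.0, 551.3054385507128, 227.00877763404466], [0.0, 0.0, 1.0]] -0.024202573897585317 [[-0.932, 0.216, -0.29, 0.89], [0.361, 0.526, -0.77, 1.033], [-0.014, -0.823, -0.568, 0.799], [0.0, 0.0, 0.0, 1.0]]
stand_top [([0.522, -0.424, 0.023], 0.71)]
foot_mid [([0.475, -0.08, 0.016], 0.72)]
white_drum_mid [([0.374, 0.258, 0.022], 0.97)]
red_drum_mid [([0.535, 0.516, 0.022], 0.94), ([0.508, 0.417, 0.028], 0.83), ([0.435, 0.539, 0.023], 0.67)]
lantern_mid [([0.647, -0.076, 0.028], 0.6)]
blue_drum_mid []
mouse []
glue [([0.442, 0.092, -0.001], 0.74)]
spool [([0.582, -0.286, -0.0], 0.7)]
jar [([0.662, 0.091, -0.002], 0.76)]
```

View pics/scene0.png

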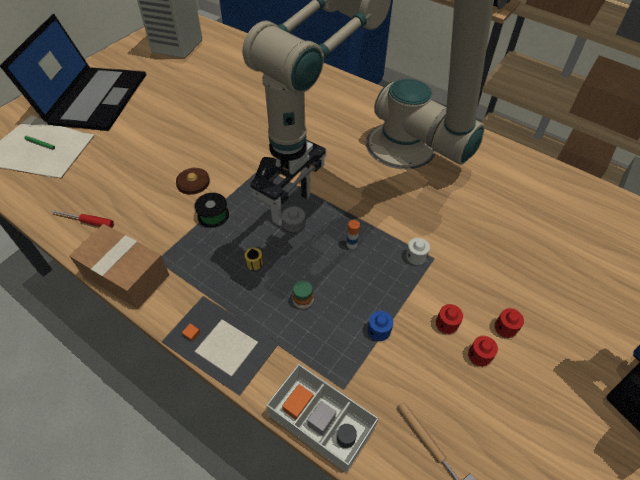

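View pics/side0.png

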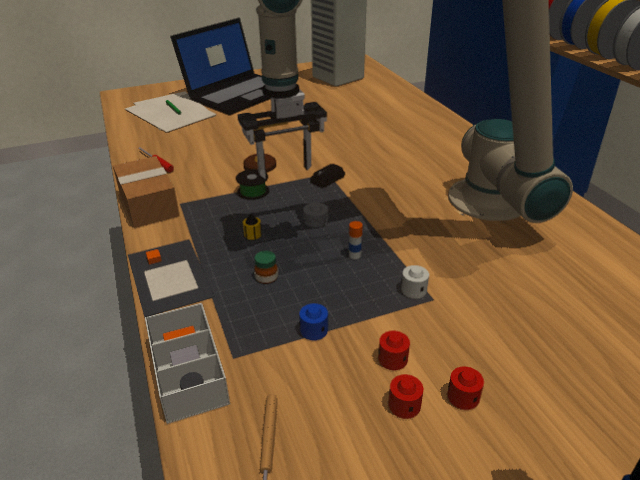

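The red candidates in scene0 are at (450,319), (483,351) and (510,323), and in side0 at (394,350), (406,396) and (465,388). Robot's right means the smallest y, so the one meant is scene (450,319) / side (394,350), at about (0.508, 0.415). I'll confirm that in a crop and move over the stand for a close look.

```bash
python3 -c "
import cv2
im=cv2.imread('pics/scene0.png')[290:380,390:540]
cv2.imwrite('pics/crop0.png',cv2.resize(im,None,fx=4,fy=4,interpolation=2))"
```

```text
(no output)
```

View pics/crop0.png

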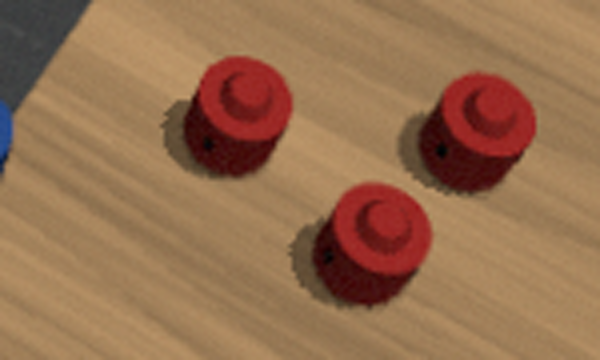

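Request:
{"name": "servo_tool", "arguments": {
  "rows": [
    {"translation": [-6,-1,0],"rotation": [0,0,0],"grip": 9.4},
    {"translation": [-12,-2,0],"rotation": [0,0,0],"grip": 9.4},
    {"translation": [-18,-3,0],"rotation": [0,0,0],"grip": 9.4},
    {"translation": [-24,-4,0],"rotation": [0,0,0],"grip": 9.4},
    {"translation": [-30,-5,0],"rotation": [0,0,0],"grip": 9.4}
  ]
}}

```text
t: 1.72
position: [0.5246, -0.3019, 0.2057]
tool_rot: [0.707, 0.707, 0.0, 0.0]
wrist_force: [0.5, 0.9, 0.1]
width: 0.999
grasp_force: 0.0
```

Request:
{"name": "servo_tool", "arguments": {
  "rows": [
    {"translation": [-6,0,0],"rotation": [0,0,0],"grip": 9.4},
    {"translation": [-12,0,0],"rotation": [0,0,0],"grip": 9.4},
    {"translation": [-12,0,0],"rotation": [0,0,0],"grip": 9.4},
    {"translation": [-12,0,0],"rotation": [0,0,0],"grip": 9.4},
    {"translation": [-12,0,0],"rotation": [0,0,0],"grip": 9.4}
  ]
}}

```text
t: 2.35
position: [0.5253, -0.4183, 0.2058]
tool_rot: [0.707, 0.708, 0.0, -0.0]
wrist_force: [-0.1, 0.1, -0.5]
width: 1.0
grasp_force: 0.0
```

Run:
```python
from h import *
o=manip.get_obs(); print(o['t'],o['position'],o['tool_rot'])
m=manip.camera_model('wrist'); snap('wrist','w1'); print(np.round(m['K'],1).tolist(),m['k1'],np.round(m['extrinsics'],3).tolist())
for t in ['stand_top','spool']: print(t,[(np.round(d['xyz'],4).tolist(),round(d['conf'],2)) for d in manip.tip_of('wrist',t)])
```

```text
2.35 [ 0.52526038 -0.41833018  0.20577849] [ 7.06559732e-01  7.07653345e-01  2.53400244e-04 -1.54917711e-04]
[[404.6, 0.0, 322.7], [0.0, 404.6, 238.6], [0.0, 0.0, 1.0]] -0.05875716862588828 [[1.0, 0.001, 0.001, 0.525], [0.001, -0.971, -0.237, -0.35], [0.0, 0.237, -0.971, 0.383], [0.0, 0.0, 0.0, 1.0]]
stand_top [([0.528, -0.4312, 0.022], 0.96)]
spool [([0.5847, -0.2871, 0.0014], 0.84)]
```

View pics/w1.png

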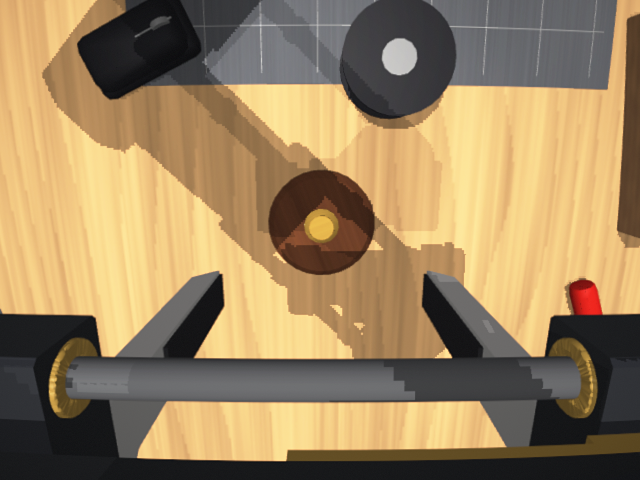

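Crop: the target red drum is at crop (240,115), which is scene (450,319), nearest the mat and the robot's right. The other two are at crop (480,130) and (375,245). In w1 the brass peg tip is at about (321,228) and the stand disc is centred at about (322,222).

```bash
cat >> h.py <<'E'
def ray(cam,uv,z,m=None):
    m=m or manip.camera_model(cam); K=np.array(m['K']); E=np.array(m['extrinsics'])
    d=np.array([(uv[0]-K[0,2])/K[0,0],(uv[1]-K[1,2])/K[1,1]]); s=d.copy()
    for _ in range(20): s=d/(1+m['k1']*(s@s))
    r=E[:3,:3]@np.array([*s,1]); return E[:3,3]+r*(z-E[2,3])/r[2]
def topcircle(thing,z,m=None):
    "back-project the mask to the plane z, print its outline: the far/side edges of the top rim are true there"
    for d in manip.regions_of('wrist',thing)[:2]:
        m=m or manip.camera_model('wrist'); v,u=np.nonzero(d['mask'])
        c=max(cv2.findContours(d['mask'].astype('uint8'),0,1)[0],key=cv2.contourArea)[:,0]
        p=np.array([ray('wrist',q,z,m) for q in c]); print(thing,round(d['conf'],2),(u.min(),u.max(),v.min(),v.max()),'x',p[:,0].min().round(4),p[:,0].max().round(4),'y',p[:,1].min().round(4),p[:,1].max().round(4))
E
python3 - <<'E'
from h import *
print(ray('wrist',(321.5,228),.030),ray('wrist',(322,226.5),.025),ray('wrist',(268,222),.02),ray('wrist',(375,222),.02),ray('wrist',(322,169),.02),ray('wrist',(322,275),.02))
E
```

```text
[ 0.52424464 -0.42741933  0.03      ] [ 0.52468577 -0.42711657  0.025     ] [ 0.47520173 -0.42403447  0.02      ] [ 0.57323721 -0.42388268  0.02      ] [ 0.52461378 -0.3759489   0.02      ] [ 0.52474214 -0.4750581   0.02      ]
```

Request:
{"name": "servo_tool", "arguments": {
  "rows": [
    {"translation": [6,-1,0],"rotation": [0,0,0],"grip": 9.4},
    {"translation": [12,-2,0],"rotation": [0,0,0],"grip": 9.4},
    {"translation": [18,-3,0],"rotation": [0,0,0],"grip": 9.4},
    {"translation": [24,-4,0],"rotation": [0,0,0],"grip": 9.4},
    {"translation": [30,-5,0],"rotation": [0,0,0],"grip": 9.4}
  ]
}}

```text
t: 3.12
position: [0.4744, -0.1174, 0.2059]
tool_rot: [0.707, 0.707, 0.0, 0.0]
wrist_force: [0.9, 0.2, -0.3]
width: 1.003
grasp_force: 0.0
```

Request:
{"name": "servo_tool", "arguments": {
  "rows": [
    {"translation": [2,0,3],"rotation": [0,0,0],"grip": 9.4},
    {"translation": [2,0,5],"rotation": [0,0,0],"grip": 9.4},
    {"translation": [2,0,5],"rotation": [0,0,0],"grip": 9.4},
    {"translation": [2,0,5],"rotation": [0,0,0],"grip": 9.4},
    {"translation": [2,0,5],"rotation": [0,0,0],"grip": 9.4}
  ]
}}

```text
t: 3.75
position: [0.4758, -0.1005, 0.1565]
tool_rot: [0.707, 0.707, 0.0, 0.001]
wrist_force: [-0.6, 0.5, -0.2]
width: 1.002
grasp_force: 0.0
```

Run:
```python
from h import *
o=manip.get_obs(); print(o['t'],o['position'])
snap('wrist','w2')
for t in ['foot_mid']: print(t,[(np.round(d['xyz'],4).tolist(),round(d['conf'],2)) for d in manip.tip_of('wrist',t)])
topcircle('foot_mid',.036)
```

```text
3.75 [ 0.47580045 -0.10050651  0.15648602]
foot_mid [([0.4741, -0.0739, 0.0222], 0.6)]
foot_mid 0.81 (np.int64(277), np.int64(362), np.int64(160), np.int64(246)) x 0.4414 0.5046 y -0.111 -0.0467
foot_mid 0.58 (np.int64(496), np.int64(574), np.int64(174), np.int64(236)) x 0.6047 0.6661 y -0.1033 -0.0561
```

View pics/w2.png

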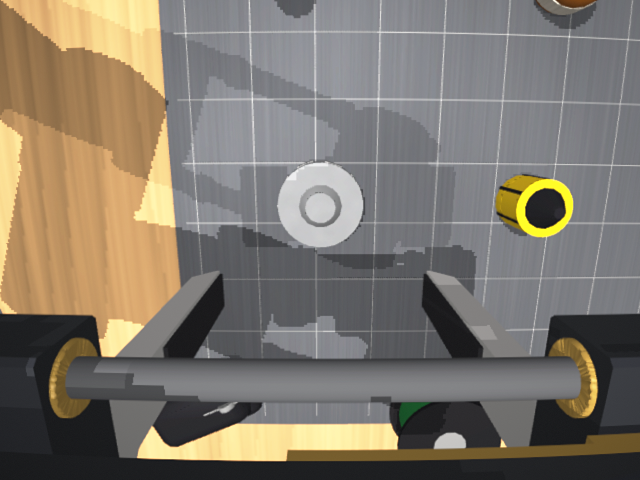

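w2 shows the grey foot's top centred at (320,204), so the foot is at (0.473, -0.079). The lantern is at (543,208). Stand is about (0.524, -0.426).

Request:
{"name": "servo_tool", "arguments": {
  "rows": [
    {"translation": [2.15,-0.25,0],"rotation": [0,0,0],"grip": 9.4},
    {"translation": [2.15,-0.25,5],"rotation": [0,0,0],"grip": 9.4},
    {"translation": [2.15,-0.25,10],"rotation": [0,0,0],"grip": 9.4},
    {"translation": [2.15,-0.25,14],"rotation": [0,0,0],"grip": 9.4},
    {"translation": [2.15,-0.25,14.9],"rotation": [0,0,0],"grip": 9.4}
  ]
}}

```text
t: 4.53
position: [0.4708, -0.0781, 0.0046]
tool_rot: [0.707, 0.707, -0.001, -0.002]
wrist_force: [-0.4, 0.1, 0.7]
width: 0.998
grasp_force: 0.0
```

Request:
{"name": "servo_tool", "arguments": {
  "force": 20,
  "rows": [
    {"translation": [0,0,0],"rotation": [0,0,0],"grip": 9.4},
    {"translation": [0,0,0],"rotation": [0,0,0],"grip": 6},
    {"translation": [0,0,0],"rotation": [0,0,0],"grip": 6},
    {"translation": [0,0,0],"rotation": [0,0,0],"grip": 6},
    {"translation": [0,0,0],"rotation": [0,0,0],"grip": 6}
  ]
}}

```text
t: 5.15
position: [0.4733, -0.0787, 0.0072]
tool_rot: [0.707, 0.707, 0.0, 0.001]
wrist_force: [-0.9, 0.4, 4.0]
width: 0.678
grasp_force: 20.0
```

Request:
{"name": "servo_tool", "arguments": {
  "rows": [
    {"translation": [0,0,-4],"rotation": [0,0,0],"grip": 6},
    {"translation": [0,0,-9],"rotation": [0,0,0],"grip": 6},
    {"translation": [-4,0.6,-11],"rotation": [0,0,0],"grip": 6},
    {"translation": [-9,1.3,-11],"rotation": [0,0,0],"grip": 6},
    {"translation": [-14,2,-11],"rotation": [0,0,0],"grip": 6}
  ]
}}

```text
t: 5.78
position: [0.4926, -0.2196, 0.1169]
tool_rot: [0.707, 0.707, 0.0, 0.0]
wrist_force: [0.3, -0.5, -0.6]
width: 0.677
grasp_force: 20.0
```

Request:
{"name": "servo_tool", "arguments": {
  "rows": [
    {"translation": [-5,0.8,0],"rotation": [0,0,0],"grip": 6},
    {"translation": [-10,1.6,0],"rotation": [0,0,0],"grip": 6},
    {"translation": [-15,2.4,0],"rotation": [0,0,0],"grip": 6},
    {"translation": [-19,3.1,0],"rotation": [0,0,0],"grip": 6},
    {"translation": [-20.7,3.1,0],"rotation": [0,0,0],"grip": 6}
  ]
}}

```text
t: 6.4
position: [0.5232, -0.4273, 0.1155]
tool_rot: [0.708, 0.707, -0.0, -0.0]
wrist_force: [0.3, 0.6, -0.4]
width: 0.68
grasp_force: 20.0
```

Request:
{"name": "servo_tool", "arguments": {
  "rows": [
    {"translation": [0,0,2],"rotation": [0,0,0],"grip": 6},
    {"translation": [0,0,4],"rotation": [0,0,0],"grip": 6},
    {"translation": [0,0,5],"rotation": [0,0,0],"grip": 6},
    {"translation": [0,0,5],"rotation": [0,0,0],"grip": 6},
    {"translation": [0,0,5],"rotation": [0,0,0],"grip": 6}
  ]
}}

```text
t: 7.02
position: [0.524, -0.4255, 0.0673]
tool_rot: [0.707, 0.707, 0.0, 0.001]
wrist_force: [0.8, 0.1, -1.7]
width: 0.677
grasp_force: 20.0
```

Run:
```python
from h import *
o=manip.get_obs(); print(o['t'],o['position'],o['tool_rot'],o['width'])
snap('wrist','w3')
```

```text
7.025 [ 0.52397149 -0.42552436  0.06733881] [7.06974741e-01 7.07238516e-01 6.61715337e-05 6.26503008e-04] 0.6772263646772955
```

View pics/w3.png

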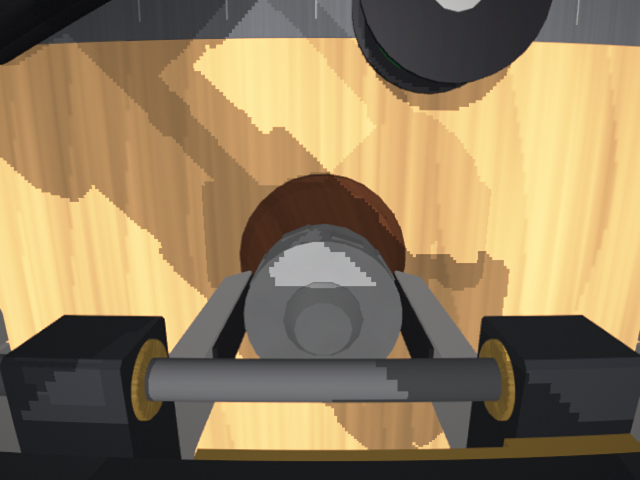

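w3 shows the held foot centred at u≈323 over the stand (edges at u 240 and 405, far rim at v 174). They line up in x, so I'll lower it and watch the force and the final height, which should be 0.027.

Run:
```python
from h import *
print(ray('wrist',(323,174),.02)-[0,.05,0],ray('wrist',(241,250),.02),ray('wrist',(405,250),.02),ray('wrist',(323,224),.0965)-[0,.032,0],ray('wrist',(323,330),.1065))
```

```text
[ 0.52407634 -0.42612796  0.02      ] [ 0.47677133 -0.41956318  0.02      ] [ 0.57145532 -0.41957176  0.02      ] [ 0.52391259 -0.42034934  0.0965    ] [ 0.52390997 -0.42667741  0.1065    ]
```

Request:
{"name": "servo_tool", "arguments": {
  "rows": [
    {"translation": [0,0,1],"rotation": [0,0,0],"grip": 6},
    {"translation": [0,0,2],"rotation": [0,0,0],"grip": 6},
    {"translation": [0,0,2.9],"rotation": [0,0,0],"grip": 6},
    {"translation": [0,0,2.9],"rotation": [0,0,0],"grip": 6},
    {"translation": [0,0,2.9],"rotation": [0,0,0],"grip": 6}
  ]
}}

```text
t: 7.7
position: [0.5236, -0.4256, 0.0374]
tool_rot: [0.707, 0.707, 0.0, 0.0]
wrist_force: [0.1, -0.1, -0.6]
width: 0.678
grasp_force: 20.0
```

Request:
{"name": "servo_tool", "arguments": {
  "rows": [
    {"translation": [0,0,0.3],"rotation": [0,0,0],"grip": 6},
    {"translation": [0,0,0.6],"rotation": [0,0,0],"grip": 6},
    {"translation": [0,0,0.9],"rotation": [0,0,0],"grip": 6},
    {"translation": [0,0,1.1],"rotation": [0,0,0],"grip": 6},
    {"translation": [0,0,1.1],"rotation": [0,0,0],"grip": 6}
  ]
}}

```text
t: 8.32
position: [0.5235, -0.4254, 0.0273]
tool_rot: [0.707, 0.707, 0.0, 0.0]
wrist_force: [-1.1, 1.7, 3.6]
width: 0.679
grasp_force: 20.0
```

Seated: 20 mm above the grasp height, with light contact. Releasing and going to the white drum.

Request:
{"name": "servo_tool", "arguments": {
  "rows": [
    {"translation": [0,0,0],"rotation": [0,0,0],"grip": 9.4},
    {"translation": [0,0,0],"rotation": [0,0,0],"grip": 9.4},
    {"translation": [0,0,0],"rotation": [0,0,0],"grip": 9.4},
    {"translation": [0,0,-5],"rotation": [0,0,0],"grip": 9.4},
    {"translation": [0,0,-11],"rotation": [0,0,0],"grip": 9.4}
  ]
}}

```text
t: 8.95
position: [0.5228, -0.4248, 0.1359]
tool_rot: [0.707, 0.707, 0.0, -0.002]
wrist_force: [1.2, -0.4, 0.1]
width: 0.997
grasp_force: 0.0
```

Run:
```python
from h import *
o=manip.get_obs(); print(o['t'],o['position'],o['width'])
print(ray('wrist',(320,240),0.06))
snap('wrist','w4')
topcircle('foot_mid',.056)
print([(np.round(d['xyz'],4).tolist(),round(d['conf'],2)) for d in manip.tip_of('wrist','foot_mid')])
```

```text
8.95 [ 0.52280337 -0.4248252   0.13590314] 0.9974761497248337
[ 0.52068484 -0.41954611  0.06      ]
foot_mid 0.58 (np.int64(276), np.int64(371), np.int64(195), np.int64(294)) x 0.4959 0.5608 y -0.4668 -0.3971
[([0.5244, -0.4275, 0.0419], 0.79)]
```

Request:
{"name": "servo_tool", "arguments": {
  "rows": [
    {"translation": [5,-1,-5],"rotation": [0,0,0],"grip": 9.4},
    {"translation": [11,-2.5,-5],"rotation": [0,0,0],"grip": 9.4},
    {"translation": [17,-4,-5],"rotation": [0,0,0],"grip": 9.4},
    {"translation": [23,-5,-5],"rotation": [0,0,0],"grip": 9.4},
    {"translation": [29,-6.5,-5],"rotation": [0,0,0],"grip": 9.4}
  ]
}}

```text
t: 9.72
position: [0.4579, -0.1361, 0.1849]
tool_rot: [0.707, 0.707, -0.0, -0.001]
wrist_force: [1.6, 0.5, -0.2]
width: 0.999
grasp_force: 0.0
```

Request:
{"name": "servo_tool", "arguments": {
  "rows": [
    {"translation": [6,-1.5,0],"rotation": [0,0,0],"grip": 9.4},
    {"translation": [12,-3,0],"rotation": [0,0,0],"grip": 9.4},
    {"translation": [18,-4.5,0],"rotation": [0,0,0],"grip": 9.4},
    {"translation": [24,-6,0],"rotation": [0,0,0],"grip": 9.4},
    {"translation": [30,-7.5,0],"rotation": [0,0,0],"grip": 9.4}
  ]
}}

```text
t: 10.35
position: [0.3827, 0.1632, 0.1853]
tool_rot: [0.707, 0.707, -0.001, -0.0]
wrist_force: [0.6, 0.0, 0.1]
width: 0.999
grasp_force: 0.0
```

Request:
{"name": "servo_tool", "arguments": {
  "rows": [
    {"translation": [6,-0.9,0],"rotation": [0,0,0],"grip": 9.4},
    {"translation": [6.5,-0.9,3],"rotation": [0,0,0],"grip": 9.4},
    {"translation": [6.5,-0.9,3],"rotation": [0,0,0],"grip": 9.4},
    {"translation": [6.5,-0.9,3],"rotation": [0,0,0],"grip": 9.4},
    {"translation": [6.5,-0.9,3],"rotation": [0,0,0],"grip": 9.4}
  ]
}}

```text
t: 10.98
position: [0.376, 0.226, 0.1571]
tool_rot: [0.708, 0.706, 0.001, 0.0]
wrist_force: [-0.2, -0.2, -0.5]
width: 0.998
grasp_force: 0.0
```

Run:
```python
from h import *
o=manip.get_obs(); print(o['t'],o['position'],o['tool_rot'],o['width'])
snap('wrist','w5')
topcircle('white_drum_mid',.048)
print([(np.round(d['xyz'],4).tolist(),round(d['conf'],2)) for d in manip.tip_of('wrist','white_drum_mid')])
```

```text
10.975 [0.37602545 0.22596246 0.1571175 ] [7.07744371e-01 7.06468346e-01 5.32395818e-04 3.13927366e-04] 0.9983625671856012
white_drum_mid 0.74 (np.int64(281), np.int64(358), np.int64(154), np.int64(232)) x 0.3463 0.4012 y 0.2289 0.2845
[([0.3772, 0.2498, 0.0236], 0.75)]
```

View pics/w5.png

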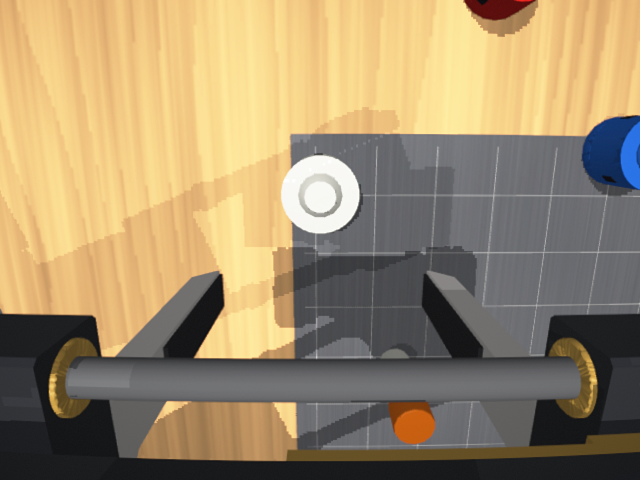

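View pics/w4.png

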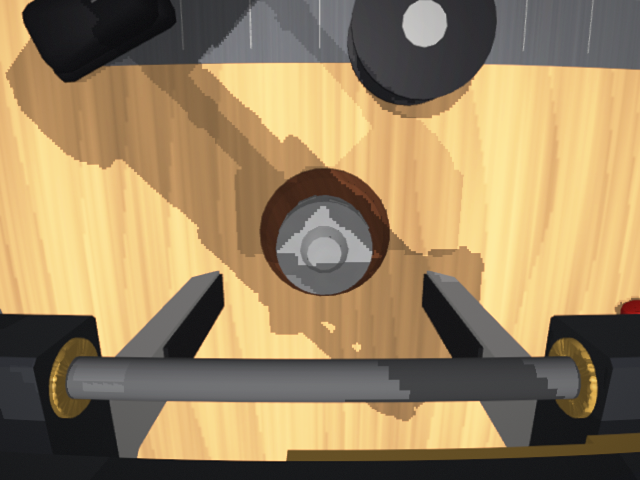

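w5: white drum top centred at (320,194), so it is at (0.374, 0.2567). w4: the foot is seated concentrically on the stand, with its peg at (324,250). Grasping the white drum.

Request:
{"name": "servo_tool", "arguments": {
  "rows": [
    {"translation": [2.8,0,0],"rotation": [0,0,0],"grip": 9.4},
    {"translation": [2.85,0,5],"rotation": [0,0,0],"grip": 9.4},
    {"translation": [2.85,0,10],"rotation": [0,0,0],"grip": 9.4},
    {"translation": [2.85,0,13],"rotation": [0,0,0],"grip": 9.4},
    {"translation": [2.85,0,14],"rotation": [0,0,0],"grip": 9.4}
  ]
}}

```text
t: 11.75
position: [0.3745, 0.2544, 0.0153]
tool_rot: [0.707, 0.707, -0.001, -0.0]
wrist_force: [-0.0, -0.5, -0.1]
width: 1.002
grasp_force: 0.0
```

Request:
{"name": "servo_tool", "arguments": {
  "rows": [
    {"translation": [0,0,0],"rotation": [0,0,0],"grip": 9.4},
    {"translation": [0,0,0],"rotation": [0,0,0],"grip": 5},
    {"translation": [0,0,0],"rotation": [0,0,0],"grip": 5},
    {"translation": [0,0,0],"rotation": [0,0,0],"grip": 5},
    {"translation": [0,0,0],"rotation": [0,0,0],"grip": 5}
  ]
}}

```text
t: 12.38
position: [0.3753, 0.2552, 0.0168]
tool_rot: [0.707, 0.707, 0.0, 0.0]
wrist_force: [-1.2, -0.1, 0.9]
width: 0.611
grasp_force: 0.5
```

Request:
{"name": "servo_tool", "arguments": {
  "rows": [
    {"translation": [0,0,0],"rotation": [0,0,0],"grip": 5},
    {"translation": [0,0,-4],"rotation": [0,0,0],"grip": 5},
    {"translation": [0,0,-9],"rotation": [0,0,0],"grip": 5},
    {"translation": [0,0,-14],"rotation": [0,0,0],"grip": 5},
    {"translation": [0,0,-16],"rotation": [0,0,0],"grip": 5}
  ]
}}

```text
t: 13.0
position: [0.3766, 0.2558, 0.1794]
tool_rot: [0.707, 0.707, 0.002, 0.001]
wrist_force: [0.0, 0.0, -0.5]
width: 0.589
grasp_force: 20.0
```

Request:
{"name": "servo_tool", "arguments": {
  "rows": [
    {"translation": [-5,1.1,0],"rotation": [0,0,0],"grip": 5},
    {"translation": [-11,2.4,0],"rotation": [0,0,0],"grip": 5},
    {"translation": [-17,3.7,0],"rotation": [0,0,0],"grip": 5},
    {"translation": [-23,5,0],"rotation": [0,0,0],"grip": 5},
    {"translation": [-29,6.4,0],"rotation": [0,0,0],"grip": 5}
  ]
}}

```text
t: 13.62
position: [0.4392, -0.0367, 0.1764]
tool_rot: [0.707, 0.707, 0.0, 0.0]
wrist_force: [1.2, 0.7, 0.1]
width: 0.589
grasp_force: 20.0
```

Request:
{"name": "servo_tool", "arguments": {
  "rows": [
    {"translation": [-6,1.3,0],"rotation": [0,0,0],"grip": 5},
    {"translation": [-12,2.6,0],"rotation": [0,0,0],"grip": 5},
    {"translation": [-18,3.9,0],"rotation": [0,0,0],"grip": 5},
    {"translation": [-24,5.2,0],"rotation": [0,0,0],"grip": 5},
    {"translation": [-30,6.6,0],"rotation": [0,0,0],"grip": 5}
  ]
}}

```text
t: 14.25
position: [0.5052, -0.3368, 0.1761]
tool_rot: [0.707, 0.707, 0.0, -0.0]
wrist_force: [1.0, 0.4, -0.7]
width: 0.593
grasp_force: 20.0
```

Request:
{"name": "servo_tool", "arguments": {
  "rows": [
    {"translation": [-5,1,0],"rotation": [0,0,0],"grip": 5},
    {"translation": [-9.2,1.95,0],"rotation": [0,0,0],"grip": 5},
    {"translation": [-9.2,1.95,3],"rotation": [0,0,0],"grip": 5},
    {"translation": [-9.2,1.95,6],"rotation": [0,0,0],"grip": 5},
    {"translation": [-9.2,1.95,6],"rotation": [0,0,0],"grip": 5}
  ]
}}

```text
t: 14.88
position: [0.523, -0.4254, 0.1132]
tool_rot: [0.707, 0.707, 0.0, -0.003]
wrist_force: [-0.1, 0.1, -1.0]
width: 0.59
grasp_force: 20.0
```

Run:
```python
from h import *
o=manip.get_obs(); print(o['t'],o['position'],o['tool_rot'],o['width'])
m=manip.camera_model('wrist');snap('wrist','w6')
# foot rim visible?
for t in ['white_drum_mid','foot_mid']:
  print(t,[(np.round(d['xyz'],4).tolist(),round(d['conf'],2)) for d in manip.tip_of('wrist',t)])
print(manip.get_obs()['position'])
```

```text
14.875 [ 0.52300432 -0.42540449  0.11322055] [ 7.07191117e-01  7.07013957e-01  1.16475787e-05 -3.46229674e-03] 0.5901223741768915
white_drum_mid [([0.5234, -0.4235, 0.1196], 0.83)]
foot_mid [([0.5839, -0.2867, -0.0012], 0.7)]
[ 0.5254008  -0.42733639  0.11765027]
```

View pics/w6.png

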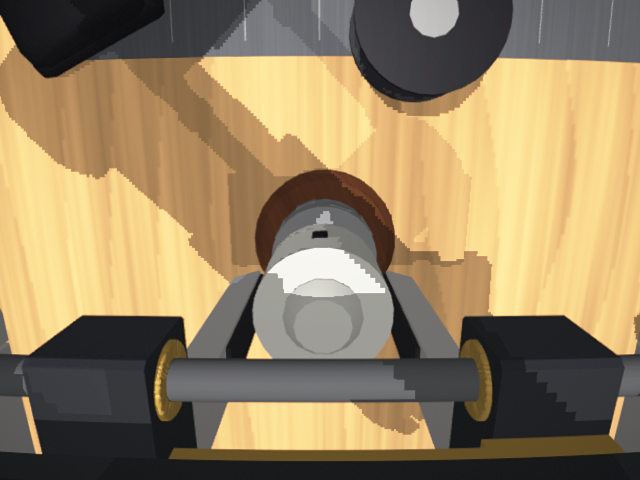

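w6: the held drum (centre u≈323) sits over the foot (u≈324, far rim v≈198). Aligned, so I'll lower it; the seated TCP height should be about 0.072.

Request:
{"name": "servo_tool", "arguments": {
  "rows": [
    {"translation": [0,0,1.5],"rotation": [0,0,0],"grip": 5},
    {"translation": [0,0,2.9],"rotation": [0,0,0],"grip": 5},
    {"translation": [0,0,3.3],"rotation": [0,0,0],"grip": 5},
    {"translation": [0,0,3.6],"rotation": [0,0,0],"grip": 5},
    {"translation": [0,0,3.8],"rotation": [0,0,0],"grip": 5}
  ]
}}

```text
t: 15.65
position: [0.5249, -0.427, 0.0785]
tool_rot: [0.707, 0.707, 0.0, 0.0]
wrist_force: [-0.6, -0.8, -0.2]
width: 0.592
grasp_force: 20.0
```

Request:
{"name": "servo_tool", "arguments": {
  "rows": [
    {"translation": [0,0,0.2],"rotation": [0,0,0],"grip": 5},
    {"translation": [0,0,0.4],"rotation": [0,0,0],"grip": 5},
    {"translation": [0,0,0.6],"rotation": [0,0,0],"grip": 5},
    {"translation": [0,0,0.6],"rotation": [0,0,0],"grip": 5},
    {"translation": [0,0,0.6],"rotation": [0,0,0],"grip": 5}
  ]
}}

```text
t: 16.27
position: [0.5248, -0.427, 0.0728]
tool_rot: [0.707, 0.707, -0.0, 0.0]
wrist_force: [-0.4, -0.3, 2.0]
width: 0.59
grasp_force: 20.0
```

Request:
{"name": "servo_tool", "arguments": {
  "rows": [
    {"translation": [0,0,0],"rotation": [0,0,0],"grip": 9.4},
    {"translation": [0,0,0],"rotation": [0,0,0],"grip": 9.4},
    {"translation": [0,0,0],"rotation": [0,0,0],"grip": 9.4},
    {"translation": [0,0,-5],"rotation": [0,0,0],"grip": 9.4},
    {"translation": [0,0,-10],"rotation": [0,0,0],"grip": 9.4}
  ]
}}

```text
t: 16.9
position: [0.5244, -0.4266, 0.1728]
tool_rot: [0.707, 0.707, 0.0, -0.001]
wrist_force: [-0.2, -0.7, 0.5]
width: 1.0
grasp_force: 0.0
```

Run:
```python
from h import *
snap('wrist','w7')
print([(np.round(d['xyz'],4).tolist(),round(d['conf'],2)) for d in manip.tip_of('wrist','white_drum_mid')])
topcircle('white_drum_mid',.104)
print(manip.get_obs()['position'])
```

```text
[([0.525, -0.4267, 0.0792], 0.67)]
white_drum_mid 0.71 (np.int64(279), np.int64(368), np.int64(197), np.int64(291)) x 0.4984 0.5554 y -0.4572 -0.3952
[ 0.52626121 -0.42833853  0.1761159 ]
```

Request:
{"name": "servo_tool", "arguments": {
  "rows": [
    {"translation": [5,0,-2],"rotation": [0,0,0],"grip": 9.4},
    {"translation": [11,-0.2,-3],"rotation": [0,0,0],"grip": 9.4},
    {"translation": [17,-0.4,-3],"rotation": [0,0,0],"grip": 9.4},
    {"translation": [23,-0.5,-3],"rotation": [0,0,0],"grip": 9.4},
    {"translation": [29,-0.6,-3],"rotation": [0,0,0],"grip": 9.4}
  ]
}}

```text
t: 17.68
position: [0.5176, -0.1347, 0.2009]
tool_rot: [0.707, 0.707, -0.0, -0.001]
wrist_force: [1.0, 0.8, -1.0]
width: 1.0
grasp_force: 0.0
```

Request:
{"name": "servo_tool", "arguments": {
  "rows": [
    {"translation": [6,0,0],"rotation": [0,0,0],"grip": 9.4},
    {"translation": [12,-0.2,0],"rotation": [0,0,0],"grip": 9.4},
    {"translation": [18,-0.3,0],"rotation": [0,0,0],"grip": 9.4},
    {"translation": [24,-0.4,0],"rotation": [0,0,0],"grip": 9.4},
    {"translation": [30,-0.5,0],"rotation": [0,0,0],"grip": 9.4}
  ]
}}

```text
t: 18.3
position: [0.5126, 0.1648, 0.201]
tool_rot: [0.707, 0.707, -0.001, -0.001]
wrist_force: [1.1, 0.2, 0.5]
width: 1.004
grasp_force: 0.0
```

Request:
{"name": "servo_tool", "arguments": {
  "rows": [
    {"translation": [6,0,0],"rotation": [0,0,0],"grip": 9.4},
    {"translation": [12,-0.2,0],"rotation": [0,0,0],"grip": 9.4},
    {"translation": [18,-0.4,0],"rotation": [0,0,0],"grip": 9.4},
    {"translation": [22.5,-0.5,2],"rotation": [0,0,0],"grip": 9.4},
    {"translation": [22.5,-0.5,4.5],"rotation": [0,0,0],"grip": 9.4}
  ]
}}

```text
t: 18.92
position: [0.5077, 0.3914, 0.1551]
tool_rot: [0.706, 0.709, -0.0, -0.001]
wrist_force: [-0.0, -0.6, -0.5]
width: 0.999
grasp_force: 0.0
```

Run:
```python
from h import *
print(manip.get_obs()['position'])
snap('wrist','w8')
print([(np.round(d['xyz'],4).tolist(),round(d['conf'],2)) for d in manip.tip_of('wrist','red_drum_mid')])
topcircle('red_drum_mid',.048)
o=manip.get_obs(); print(o['t'],o['position'],o['tool_rot'],o['width'])
```

```text
[0.5076524  0.39143328 0.15509658]
[([0.4343, 0.5405, 0.0279], 0.83), ([0.5026, 0.4175, 0.0257], 0.58)]
red_drum_mid 0.93 (np.int64(285), np.int64(362), np.int64(162), np.int64(243)) x 0.4794 0.5341 y 0.3822 0.44
red_drum_mid 0.71 (np.int64(328), np.int64(411), np.int64(12), np.int64(104)) x 0.5096 0.5642 y 0.4786 0.5362
19.075 [0.50691958 0.38733691 0.15457244] [ 7.06876495e-01  7.07330292e-01 -3.01679757e-03 -6.13852536e-04] 1.0017052795858943
```

View pics/w7.png

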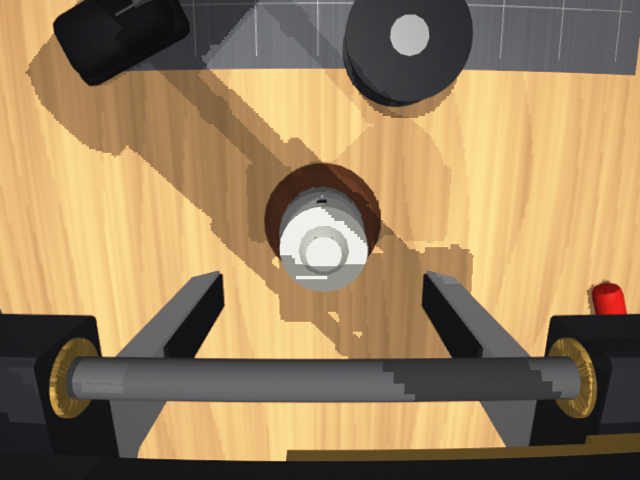

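View pics/w8.png

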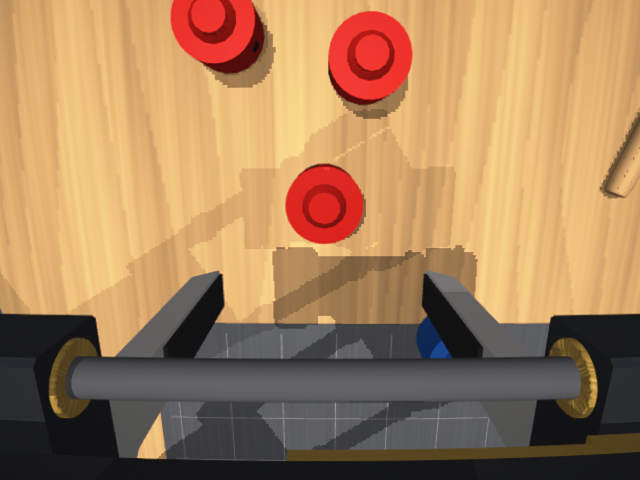

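w7: white drum seated, concentric on the foot and stand, centred at (324,247). w8: the meant red drum is the nearest one, at (325,204); its look-alikes are at (370,55) and (213,18). The arm was still settling in that picture, so I'll take one more look at rest.

Run:
```python
from h import *
for _ in range(2):
  m=manip.camera_model('wrist'); print(manip.get_obs()['position'],m['extrinsics'][:3,3]); snap('wrist','w9')
  topcircle('red_drum_mid',.048,m)
```

```text
[0.50691958 0.38733691 0.15457244] [0.50752369 0.45592864 0.33153941]
red_drum_mid 0.92 (np.int64(329), np.int64(414), np.int64(2), np.int64(97)) x 0.5102 0.5659 y 0.4831 0.5422
red_drum_mid 0.89 (np.int64(286), np.int64(366), np.int64(157), np.int64(238)) x 0.4802 0.5366 y 0.3859 0.4435
[0.50878081 0.3876644  0.15736629] [0.50865357 0.45569637 0.33457158]
red_drum_mid 0.96 (np.int64(325), np.int64(409), np.int64(5), np.int64(99)) x 0.5102 0.5659 y 0.4827 0.542
red_drum_mid 0.8 (np.int64(283), np.int64(360), np.int64(158), np.int64(237)) x 0.4801 0.5353 y 0.3866 0.4433
```

Request:
{"name": "servo_tool", "arguments": {
  "rows": [
    {"translation": [2.7,0,0],"rotation": [0,0,0],"grip": 9.4},
    {"translation": [2.7,0,5],"rotation": [0,0,0],"grip": 9.4},
    {"translation": [2.7,0,10],"rotation": [0,0,0],"grip": 9.4},
    {"translation": [2.7,0,13],"rotation": [0,0,0],"grip": 9.4},
    {"translation": [2.7,0,14.1],"rotation": [0,0,0],"grip": 9.4}
  ]
}}

```text
t: 19.9
position: [0.5085, 0.4142, 0.0155]
tool_rot: [0.707, 0.707, -0.001, -0.0]
wrist_force: [0.1, 0.7, -0.0]
width: 1.003
grasp_force: 0.0
```

Request:
{"name": "servo_tool", "arguments": {
  "rows": [
    {"translation": [0,0,0],"rotation": [0,0,0],"grip": 9.4},
    {"translation": [0,0,0],"rotation": [0,0,0],"grip": 5},
    {"translation": [0,0,0],"rotation": [0,0,0],"grip": 5},
    {"translation": [0,0,0],"rotation": [0,0,0],"grip": 5},
    {"translation": [0,0,0],"rotation": [0,0,0],"grip": 5}
  ]
}}

```text
t: 20.52
position: [0.5089, 0.4152, 0.0169]
tool_rot: [0.707, 0.707, 0.0, 0.0]
wrist_force: [0.4, 0.5, 0.2]
width: 0.609
grasp_force: 0.0
```

Request:
{"name": "servo_tool", "arguments": {
  "rows": [
    {"translation": [0,0,0],"rotation": [0,0,0],"grip": 5},
    {"translation": [0,0,-4],"rotation": [0,0,0],"grip": 5},
    {"translation": [0,0,-9],"rotation": [0,0,0],"grip": 5},
    {"translation": [0,0,-14],"rotation": [0,0,0],"grip": 5},
    {"translation": [0,0,-18],"rotation": [0,0,0],"grip": 5}
  ]
}}

```text
t: 21.15
position: [0.5089, 0.4152, 0.1985]
tool_rot: [0.707, 0.707, 0.001, 0.0]
wrist_force: [0.8, 0.4, -1.1]
width: 0.593
grasp_force: 20.0
```

Request:
{"name": "servo_tool", "arguments": {
  "rows": [
    {"translation": [-5,0,0],"rotation": [0,0,0],"grip": 5},
    {"translation": [-11,0.2,0],"rotation": [0,0,0],"grip": 5},
    {"translation": [-17,0.3,0],"rotation": [0,0,0],"grip": 5},
    {"translation": [-23,0.4,0],"rotation": [0,0,0],"grip": 5},
    {"translation": [-29,0.5,0],"rotation": [0,0,0],"grip": 5}
  ]
}}

```text
t: 21.78
position: [0.5134, 0.1233, 0.1964]
tool_rot: [0.707, 0.707, 0.0, 0.0]
wrist_force: [0.4, -0.5, -0.2]
width: 0.593
grasp_force: 20.0
```

Request:
{"name": "servo_tool", "arguments": {
  "rows": [
    {"translation": [-6,0.1,0],"rotation": [0,0,0],"grip": 5},
    {"translation": [-12,0.2,0],"rotation": [0,0,0],"grip": 5},
    {"translation": [-18,0.3,0],"rotation": [0,0,0],"grip": 5},
    {"translation": [-24,0.4,0],"rotation": [0,0,0],"grip": 5},
    {"translation": [-30,0.6,0],"rotation": [0,0,0],"grip": 5}
  ]
}}

```text
t: 22.4
position: [0.5194, -0.1767, 0.1964]
tool_rot: [0.707, 0.707, 0.0, 0.0]
wrist_force: [1.2, -0.4, -0.6]
width: 0.59
grasp_force: 20.0
```

Request:
{"name": "servo_tool", "arguments": {
  "rows": [
    {"translation": [-6,0.1,0],"rotation": [0,0,0],"grip": 5},
    {"translation": [-12,0.2,0],"rotation": [0,0,0],"grip": 5},
    {"translation": [-18,0.3,0],"rotation": [0,0,0],"grip": 5},
    {"translation": [-23,0.5,0],"rotation": [0,0,0],"grip": 5},
    {"translation": [-25.1,0.5,0],"rotation": [0,0,0],"grip": 5}
  ]
}}

```text
t: 23.02
position: [0.5242, -0.4286, 0.1954]
tool_rot: [0.708, 0.706, -0.0, -0.0]
wrist_force: [0.6, 0.1, -1.0]
width: 0.595
grasp_force: 20.0
```

Request:
{"name": "servo_tool", "arguments": {
  "rows": [
    {"translation": [0,0,0],"rotation": [0,0,0],"grip": 5},
    {"translation": [0,0,2],"rotation": [0,0,0],"grip": 5},
    {"translation": [0,0,4.5],"rotation": [0,0,0],"grip": 5},
    {"translation": [0,0,4.5],"rotation": [0,0,0],"grip": 5},
    {"translation": [0,0,4.5],"rotation": [0,0,0],"grip": 5}
  ]
}}

```text
t: 23.65
position: [0.5254, -0.4248, 0.1527]
tool_rot: [0.707, 0.708, 0.0, 0.001]
wrist_force: [0.2, 0.2, -1.8]
width: 0.59
grasp_force: 20.0
```

Run:
```python
from h import *
print(manip.get_obs()['position'])
snap('wrist','w10')
print(manip.get_obs()['position'])
```

```text
[ 0.52538854 -0.4247766   0.15267243]
[ 0.52556388 -0.42532255  0.15303514]
```

View pics/w10.png

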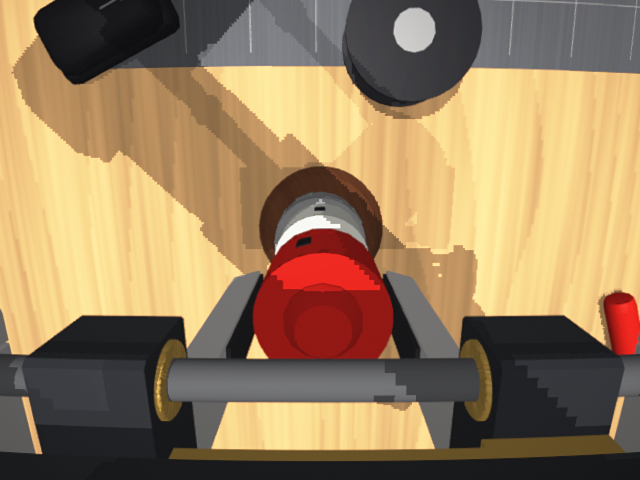

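w10: the red drum (u≈323) is held right over the white one (u≈321). Aligned; lowering.

Request:
{"name": "servo_tool", "arguments": {
  "rows": [
    {"translation": [0,0,1.2],"rotation": [0,0,0],"grip": 5},
    {"translation": [0,0,1.8],"rotation": [0,0,0],"grip": 5},
    {"translation": [0,0,2.2],"rotation": [0,0,0],"grip": 5},
    {"translation": [0,0,2.5],"rotation": [0,0,0],"grip": 5},
    {"translation": [0,0,2.6],"rotation": [0,0,0],"grip": 5}
  ]
}}

```text
t: 24.32
position: [0.5247, -0.426, 0.1252]
tool_rot: [0.707, 0.707, 0.0, -0.0]
wrist_force: [-0.2, 0.0, -1.0]
width: 0.594
grasp_force: 20.0
```

Request:
{"name": "servo_tool", "arguments": {
  "rows": [
    {"translation": [0,0,0.2],"rotation": [0,0,0],"grip": 5},
    {"translation": [0,0,0.4],"rotation": [0,0,0],"grip": 5},
    {"translation": [0,0,0.5],"rotation": [0,0,0],"grip": 5},
    {"translation": [0,0,0.5],"rotation": [0,0,0],"grip": 5},
    {"translation": [0,0,0.5],"rotation": [0,0,0],"grip": 5}
  ]
}}

```text
t: 24.95
position: [0.5248, -0.4259, 0.1208]
tool_rot: [0.707, 0.707, 0.0, 0.0]
wrist_force: [-1.3, 0.1, 1.6]
width: 0.592
grasp_force: 20.0
```

Request:
{"name": "servo_tool", "arguments": {
  "rows": [
    {"translation": [0,0,0],"rotation": [0,0,0],"grip": 9.4},
    {"translation": [0,0,0],"rotation": [0,0,0],"grip": 9.4},
    {"translation": [0,0,0],"rotation": [0,0,0],"grip": 9.4},
    {"translation": [0,0,-5],"rotation": [0,0,0],"grip": 9.4},
    {"translation": [0,0,-10],"rotation": [0,0,0],"grip": 9.4}
  ]
}}

```text
t: 25.58
position: [0.5245, -0.4256, 0.2208]
tool_rot: [0.707, 0.707, 0.0, -0.001]
wrist_force: [1.0, -0.0, 0.2]
width: 0.998
grasp_force: 0.0
```

Run:
```python
from h import *
snap('wrist','w11')
print([(np.round(d['xyz'],4).tolist(),round(d['conf'],2)) for d in manip.tip_of('wrist','red_drum_mid')])
topcircle('red_drum_mid',.152)
```

```text
[([0.5218, -0.4262, 0.1309], 0.93)]
red_drum_mid 0.89 (np.int64(280), np.int64(366), np.int64(200), np.int64(293)) x 0.4988 0.554 y -0.4575 -0.3959
```

Request:
{"name": "servo_tool", "arguments": {
  "rows": [
    {"translation": [5,2,0],"rotation": [0,0,0],"grip": 9.4},
    {"translation": [10,4,0],"rotation": [0,0,0],"grip": 9.4},
    {"translation": [15,6,0],"rotation": [0,0,0],"grip": 9.4},
    {"translation": [20,8,0],"rotation": [0,0,0],"grip": 9.4},
    {"translation": [25,10,0],"rotation": [0,0,0],"grip": 9.4}
  ]
}}

```text
t: 26.35
position: [0.6244, -0.174, 0.2186]
tool_rot: [0.707, 0.707, -0.001, -0.001]
wrist_force: [0.6, -0.7, -0.5]
width: 1.001
grasp_force: 0.0
```

Request:
{"name": "servo_tool", "arguments": {
  "rows": [
    {"translation": [5,1.5,1],"rotation": [0,0,0],"grip": 9.4},
    {"translation": [7,2,4],"rotation": [0,0,0],"grip": 9.4},
    {"translation": [7,2,6],"rotation": [0,0,0],"grip": 9.4},
    {"translation": [7,2,6],"rotation": [0,0,0],"grip": 9.4},
    {"translation": [7,2,6],"rotation": [0,0,0],"grip": 9.4}
  ]
}}

```text
t: 26.98
position: [0.6448, -0.1062, 0.1604]
tool_rot: [0.707, 0.707, -0.0, -0.0]
wrist_force: [0.8, 0.0, 1.1]
width: 0.999
grasp_force: 0.0
```

Run:
```python
from h import *
for _ in range(2):
  m=manip.camera_model('wrist'); o=manip.get_obs();print(o['t'],o['position']); snap('wrist','w12')
  print([(np.round(d['xyz'],4).tolist(),round(d['conf'],2)) for d in manip.tip_of('wrist','lantern_mid')])
  topcircle('lantern_mid',.04,m)
```

```text
26.975 [ 0.64478452 -0.10621024  0.16043893]
[([0.6464, -0.0856, 0.0289], 0.57)]
lantern_mid 0.92 (np.int64(292), np.int64(349), np.int64(166), np.int64(227)) x 0.6218 0.6641 y -0.1021 -0.0568
27.125 [ 0.6452453  -0.10651229  0.16147876]
[([0.6477, -0.0853, 0.0287], 0.64)]
lantern_mid 0.84 (np.int64(290), np.int64(348), np.int64(165), np.int64(227)) x 0.621 0.6641 y -0.1027 -0.0565
```

View pics/w12.png

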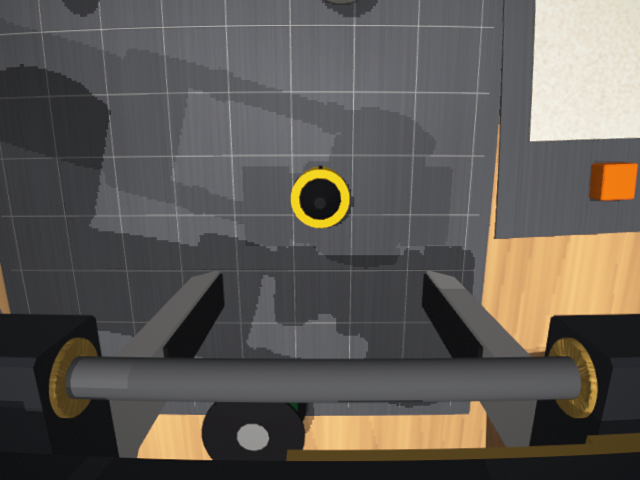

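w12: lantern (yellow ring) centred at (320,198), at (0.6435, -0.0796). Grasping it.

Request:
{"name": "servo_tool", "arguments": {
  "rows": [
    {"translation": [2.7,-0.1,0],"rotation": [0,0,0],"grip": 9.4},
    {"translation": [2.7,-0.1,5],"rotation": [0,0,0],"grip": 9.4},
    {"translation": [2.7,-0.1,10],"rotation": [0,0,0],"grip": 9.4},
    {"translation": [2.7,-0.1,13.5],"rotation": [0,0,0],"grip": 9.4},
    {"translation": [2.7,-0.1,14.7],"rotation": [0,0,0],"grip": 9.4}
  ]
}}

```text
t: 27.9
position: [0.6423, -0.0787, 0.0115]
tool_rot: [0.707, 0.707, -0.001, -0.002]
wrist_force: [0.5, -0.3, 0.1]
width: 1.005
grasp_force: 0.0
```

Request:
{"name": "servo_tool", "arguments": {
  "force": 15,
  "rows": [
    {"translation": [0,0,0],"rotation": [0,0,0],"grip": 9.4},
    {"translation": [0,0,0],"rotation": [0,0,0],"grip": 4},
    {"translation": [0,0,0],"rotation": [0,0,0],"grip": 4},
    {"translation": [0,0,0],"rotation": [0,0,0],"grip": 4},
    {"translation": [0,0,0],"rotation": [0,0,0],"grip": 4}
  ]
}}

```text
t: 28.52
position: [0.644, -0.0789, 0.014]
tool_rot: [0.707, 0.707, 0.0, 0.0]
wrist_force: [-0.5, -0.2, 0.6]
width: 0.61
grasp_force: 0.0
```

Request:
{"name": "servo_tool", "arguments": {
  "rows": [
    {"translation": [0,0,0],"rotation": [0,0,0],"grip": 4},
    {"translation": [0,0,0],"rotation": [0,0,0],"grip": 4},
    {"translation": [0,0,-5],"rotation": [0,0,0],"grip": 4},
    {"translation": [0,0,-10],"rotation": [0,0,0],"grip": 4},
    {"translation": [0,0,-15],"rotation": [0,0,0],"grip": 4}
  ]
}}

```text
t: 29.15
position: [0.6435, -0.0788, 0.1647]
tool_rot: [0.707, 0.707, -0.0, -0.0]
wrist_force: [0.0, -0.1, -1.2]
width: 0.468
grasp_force: 15.0
```

Request:
{"name": "servo_tool", "arguments": {
  "rows": [
    {"translation": [0,0,-3],"rotation": [0,0,0],"grip": 4},
    {"translation": [-3,-1,-6],"rotation": [0,0,0],"grip": 4},
    {"translation": [-8,-2.7,-6],"rotation": [0,0,0],"grip": 4},
    {"translation": [-13,-4.4,-6],"rotation": [0,0,0],"grip": 4},
    {"translation": [-18,-6,-6],"rotation": [0,0,0],"grip": 4}
  ]
}}

```text
t: 29.78
position: [0.583, -0.2601, 0.2234]
tool_rot: [0.707, 0.707, 0.0, 0.0]
wrist_force: [1.7, 0.4, -0.6]
width: 0.467
grasp_force: 15.0
```

Request:
{"name": "servo_tool", "arguments": {
  "rows": [
    {"translation": [-5,-1.8,0],"rotation": [0,0,0],"grip": 4},
    {"translation": [-10,-3.5,0],"rotation": [0,0,0],"grip": 4},
    {"translation": [-14,-5,0],"rotation": [0,0,0],"grip": 4},
    {"translation": [-16.7,-5.9,0],"rotation": [0,0,0],"grip": 4},
    {"translation": [-16.7,-5.9,0],"rotation": [0,0,0],"grip": 4}
  ]
}}

```text
t: 30.4
position: [0.5237, -0.4277, 0.2227]
tool_rot: [0.708, 0.706, -0.0, -0.0]
wrist_force: [-0.6, 0.3, -1.1]
width: 0.464
grasp_force: 15.0
```

Request:
{"name": "servo_tool", "arguments": {
  "rows": [
    {"translation": [0,0,0],"rotation": [0,0,0],"grip": 4},
    {"translation": [0,0,1.5],"rotation": [0,0,0],"grip": 4},
    {"translation": [0,0,3],"rotation": [0,0,0],"grip": 4},
    {"translation": [0,0,3],"rotation": [0,0,0],"grip": 4},
    {"translation": [0,0,3],"rotation": [0,0,0],"grip": 4}
  ]
}}

```text
t: 31.02
position: [0.5249, -0.4256, 0.1933]
tool_rot: [0.707, 0.707, 0.0, -0.0]
wrist_force: [-0.6, -0.3, 0.6]
width: 0.464
grasp_force: 15.0
```

Run:
```python
from h import *
snap('wrist','w13'); o=manip.get_obs(); print(o['t'],o['position'])
```

```text
31.075 [ 0.52502262 -0.42588721  0.19372571]
```

View pics/w13.png

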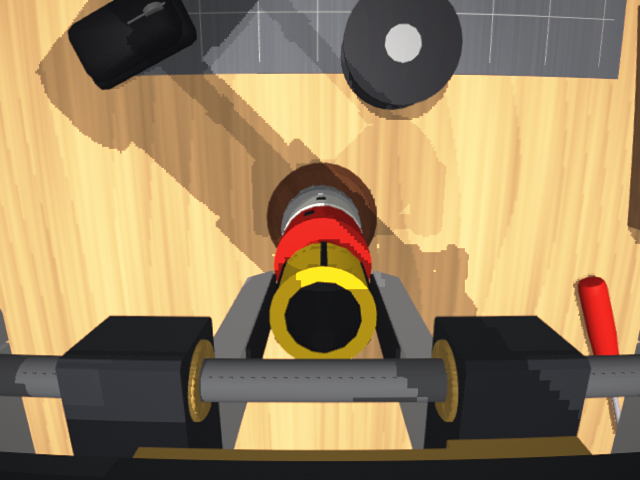

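w13: the lantern (u≈323) is over the red drum (u≈323), and the stack below is in line. Lowering to about 0.165.

Request:
{"name": "servo_tool", "arguments": {
  "rows": [
    {"translation": [0,0,1.0],"rotation": [0,0,0],"grip": 4},
    {"translation": [0,0,1.6],"rotation": [0,0,0],"grip": 4},
    {"translation": [0,0,2.0],"rotation": [0,0,0],"grip": 4},
    {"translation": [0,0,2.3],"rotation": [0,0,0],"grip": 4},
    {"translation": [0,0,2.4],"rotation": [0,0,0],"grip": 4}
  ]
}}

```text
t: 31.7
position: [0.5247, -0.4258, 0.1693]
tool_rot: [0.707, 0.707, 0.0, -0.0]
wrist_force: [-0.4, -1.1, -0.8]
width: 0.468
grasp_force: 15.0
```

Request:
{"name": "servo_tool", "arguments": {
  "rows": [
    {"translation": [0,0,0.2],"rotation": [0,0,0],"grip": 4},
    {"translation": [0,0,0.4],"rotation": [0,0,0],"grip": 4},
    {"translation": [0,0,0.45],"rotation": [0,0,0],"grip": 4},
    {"translation": [0,0,0.45],"rotation": [0,0,0],"grip": 4},
    {"translation": [0,0,0.45],"rotation": [0,0,0],"grip": 4}
  ]
}}

```text
t: 32.33
position: [0.5248, -0.426, 0.1656]
tool_rot: [0.707, 0.707, -0.0, 0.0]
wrist_force: [0.8, 0.5, 3.8]
width: 0.468
grasp_force: 15.0
```

Contact at the seated height. Releasing and backing off.

Request:
{"name": "servo_tool", "arguments": {
  "rows": [
    {"translation": [0,0,0],"rotation": [0,0,0],"grip": 9.4},
    {"translation": [0,0,0],"rotation": [0,0,0],"grip": 9.4},
    {"translation": [0,0,0],"rotation": [0,0,0],"grip": 9.4},
    {"translation": [0,0,0],"rotation": [0,0,0],"grip": 9.4},
    {"translation": [0,0,-4],"rotation": [0,0,0],"grip": 9.4}
  ]
}}

```text
t: 32.95
position: [0.5231, -0.4243, 0.2016]
tool_rot: [0.707, 0.707, 0.0, -0.004]
wrist_force: [0.1, -0.3, 0.2]
width: 0.96
grasp_force: 0.0
```

Request:
{"name": "servo_tool", "arguments": {
  "rows": [
    {"translation": [0,0,-5],"rotation": [0,0,0],"grip": 9.4},
    {"translation": [0,0,-8],"rotation": [0,0,0],"grip": 9.4},
    {"translation": [5,0,-8],"rotation": [0,0,0],"grip": 9.4},
    {"translation": [10,0,-8],"rotation": [0,0,0],"grip": 9.4},
    {"translation": [14,0,-8],"rotation": [0,0,0],"grip": 9.4}
  ]
}}

```text
t: 33.58
position: [0.5246, -0.2841, 0.2852]
tool_rot: [0.707, 0.707, 0.0, 0.0]
wrist_force: [0.2, 0.3, 0.7]
width: 1.002
grasp_force: 0.0
```

Run:
```python
from h import *
im=snap('side','s2')[90:230,180:360]; cv2.imwrite('pics/s2c.png',cv2.resize(im,None,fx=4,fy=4)[:,:,::-1])
for c,p in(('side',(0.5245,-.426,.18)),): 
  for t in ['foot_mid','white_drum_mid','lantern_mid','red_drum_mid']: print(t,[(np.round(d['xyz'],3).tolist(),round(d['conf'],2)) for d in manip.tip_of(c,t)])
o=manip.get_obs(); print(o['t'],o['position'])
```

```text
foot_mid [([0.522, -0.428, 0.036], 0.8)]
white_drum_mid [([0.525, -0.426, 0.079], 0.62)]
lantern_mid [([0.521, -0.426, 0.13], 0.64), ([0.525, -0.427, 0.186], 0.61)]
red_drum_mid [([0.429, 0.538, 0.025], 0.88), ([0.522, -0.422, 0.132], 0.86), ([0.537, 0.517, 0.02], 0.82)]
33.825 [ 0.52486697 -0.28649891  0.28514856]
```

View pics/s2c.png

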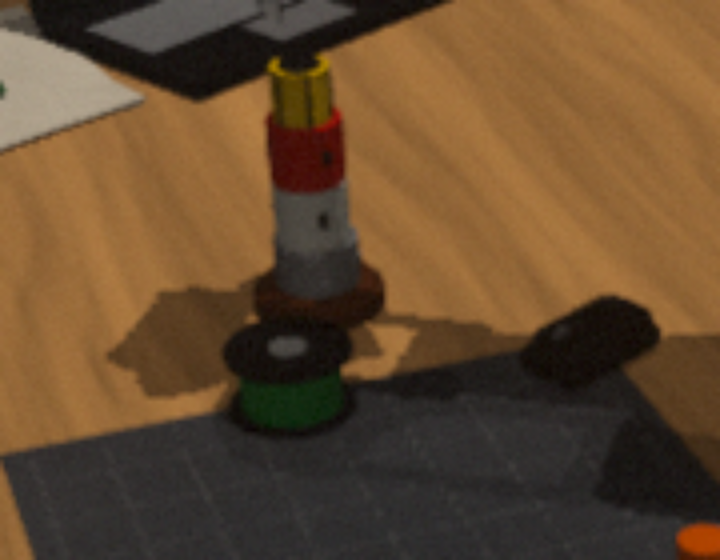

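The side crop shows the whole tower upright and seated on the stand: foot (315,270), white (312,218), red (305,150), lantern (300,90). The measured heights match the seated ones within 4 mm. Handing in.

```bash
python3 -c "
from workcell import manip
print(manip.hand_in())"
```

```text
the job is handed in; nothing more can be done
None
```

The lighthouse (foot, white drum, red drum, lantern) stands assembled on the stand and the job is handed in at about 34 s; the last side view showed it upright and seated, and no verdict was returned.

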